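Shim a rock sample tight in the clamping bed and hold the wedge

TASK

Pack the gap between the rock sample and the sloped green jaw of the clamping bed: stand spacer plates from the wooden rack upright in the channel, one after another beside the sample, as many as it takes (one to three; a spare may stay in the rack) for the wedge to jam tight before it gets down to the channel floor. Then take the wedge by its red grip, lower it upright between the last spacer and the jaw, its sloped face on the jaw's slope, and press it down by feel until sample, spacers and wedge are all tight, without forcing it. Finish still gripping the wedge and pressing it down - do not let go - and leave the brown reagent bottle where it is.

Things in the scene. Friction and masses are not known exactly. Their poses are not given: they have to be found in the camera images.
- bed: fixed aluminium clamping bed, 90 mm (x) by 230 mm (y). Origin: centre of its underside. A channel runs along its y: floor 12 mm above the origin, between two 8 mm tall rails whose inner sides are at x = +-25 mm. The green jaw at the +y end is 36 mm wide, 46 mm tall above the floor; its face slopes away from the sample going up (0.55 mm of +y per mm of height)
- jaw_foot (a point): point where the jaw's sloped face meets the channel floor, in the middle of the channel (x = 0, y = +45 mm, z = 12 mm in the bed's frame); axes as the bed's
- stop: blue end stop fixed on the bed at the -y side, 36 mm wide, 24 mm thick along the bed's y, 50 mm tall above the floor; its place along the channel differs each time. Origin: centre of its underside on the channel floor; axes as the bed's
- sample_centre (a point): banded rock sample block, loose, 36 mm wide (x), 40 mm along the channel (y), 50 mm tall, 190 g, already standing in the channel against the stop's +y side. This point is its centre, 25 mm above the floor. The gap to fill runs from its +y face (20 mm from this point) to the jaw foot: 25 to 48 mm at the floor
- rack: wooden rack fixed on the other side of the bench, 70 mm (x) by 210 mm (y), rack floor 6 mm above its origin (centre of the underside), slot walls 8 mm tall above the rack floor. Along its y: spacer0 at -75 mm, spacer1 at -35 mm, spacer2 at +5 mm, wedge at +60 mm
- spacer0_centre (a point): yellow plastic spacer plate standing on edge in a slot of the wooden rack: 44 mm wide (its x), 14 mm thick (its y), 50 mm tall, 40 g. This point is its centre, 25 mm above its underside. Take it from above across its 44 mm width. All three spacers have the same size
- spacer1_centre (a point): orange plastic spacer plate standing on edge in a slot of the wooden rack: 44 mm wide (its x), 14 mm thick (its y), 50 mm tall, 40 g. This point is its centre, 25 mm above its underside. Take it from above across its 44 mm width. All three spacers have the same size
- spacer2_centre (a point): blue plastic spacer plate standing on edge in a slot of the wooden rack: 44 mm wide (its x), 14 mm thick (its y), 50 mm tall, 40 g. This point is its centre, 25 mm above its underside. Take it from above across its 44 mm width. All three spacers have the same size
- wedge_grip (a point): centre of the red grip block on top of the white wedge (90 g, standing in the rack), 64 mm above the wedge's underside. The block is 30 mm (x) by 18 mm (y) and reaches from 43 to 84 mm above the underside. Axes: z up, +y towards the wedge's sloped side; it faces the same way in the rack's frame as it must in the bed's
- wedge_foot (a point): centre of the wedge's underside, same axes. Wedge: 44 mm wide (x), 44 mm tall below the grip, upright face at y = -12 mm, other face from y = +12 mm sloping outward going up, 0.55 mm per mm, to match the jaw. With r mm left at the floor between last spacer and jaw foot it jams about (24 - r) / 0.55 mm above the floor; r of 6 to 21 mm is right
- reagent_center (a point): small brown bottle with red cap, 56 mm across, 100 mm tall, beyond the bed and rack; leave alone. The point is on its underside

How it is judged:
By the outcome, as a careful person would: the job done as asked, in the order asked, and still so for the second after the job is handed in, while the arm keeps its last pose, push and grip.
It also fails if it takes over 64 s, if anything falls off the work surface, if the arm or the gripper's body presses on something with over 40 N, if the wrist force passes 120 N, or if a joint passes its speed limit or range.

ROBOT

A 7-joint arm with a two-finger parallel gripper is mounted at the origin on the work surface. World frame = base frame: x ahead of the robot, y to its left, z up, the work surface at z = 0. Lengths are in m, angles in degrees, forces in N, time in s.
With the tool pointing down it reaches from about 0.4 to 0.75 m from the base axis. Payload 19.5 kg.
Tool frame: the origin (TCP) lies midway between the tips of the shut fingers; the grasp point (between the pads) lies 19 mm behind it (manip.grip_depth is the distance from the TCP to the grasp point, in m); x points along the fingers, y is the direction in which the jaws open and shut, and the axes are right-handed (so a half turn about x gives the same grasp; the last joint's range is limited). The gripper opens to 85 mm and grips with 20 to 120 N. Pads are 22 mm wide; open, the fingers measure 114 mm over their backs; the gripper's body (76 mm by 85 mm) begins 54 mm behind the grasp point. The pads swing forward as they close: fully open they stand 13 mm farther back than shut.
Start: joints at [61.438, 40.479, -1.581, 85.061, 1.261, 54.483, -4.326], TCP at [0.254, -0.516, 0.231] pointing down, gripper open.
Joint ranges: [-155.06, 155.06], [-18.47, 123.98], [-90, 86.84], [0, 140.48], [-83.41, 263.41], [0, 116], [-161.91, 161.91]. Speed limits (degrees/s): [108.29, 108.29, 147.25, 147.25, 172.46, 172.46, 172.46].

INTERFACE

Orientations are given as [roll, pitch, yaw] about the fixed x, y, z axes, in that order (R = Rz(yaw) Ry(pitch) Rx(roll)).
In Python, from plant import manip gives the robot as it stands.
- The arm moves only by the tool carry_out, never from a script. Its argument "series" is a list of rows, each an object of numbers: "tx", "ty", "tz": the shift along the tool's x, y, z in mm; "twist": the turn about the tool's x in degrees. A call has 1 to 12 rows; each row is the pose to reach, as a shift and turn from the pose commanded when the call began, along the tool's axes at that moment; what a row does not reach only later rows make up. A row lasts 1/10 s, in which the tool goes at most 50 mm and 8.59 degrees, less where a joint would pass 70% of its speed; a pose out of reach is approached as far as the arm can. A call with a gripper value outside its range is refused whole. "hand" is the opening, from -1 (shut) to 1 (fully open), set as the call begins (left out, the last holds). The fingers move at their own pace and stop on an object; the grip force is fixed at half the most. Time passes only in rows, so rows that repeat a pose let the fingers close. It gives the time, the measured TCP pose, the force and the opening at its end, in the units of the state.
- manip.get_obs(): the state, without advancing time (a new reading comes with each control period).
- manip.camera(name): name is "scene" or "top" or "wrist"; returns (picture, depth): 420x560x3 uint8, red, green, blue; 420x560 float32, m along the optical axis (not along the pixel's ray), 0 where there is no reading.
- manip.get_calibration(name): a dict with "fx", "fy", "cx", "cy" (pixels), "R" (3x3) and "t" (3): a world point X has camera coordinates R X + t. Camera axes: x right, y down, z forward; pixel columns grow to the right and rows downward; lengths in m; the calibration is good to about 2 mm. A picture is of the moment at which its call begins: read the wrist's pose just before it. get_calibration takes no time and is no camera call; for the wrist camera it gives the pose at the moment of the call.
- manip.close_job(): hands the job in, once; it reports no verdict.
The state is a dict: "time_s": time; "q": joint angles; "dq": joint speeds; "joint_efforts": joint torques, N m; "eef_pos": TCP position; "tool_rot": TCP orientation; "wrist_force": force on the tool from outside, world axes, zero at the start; "wrist_torque": the same for the moment, N m; "width": opening from 0.0 (shut) to 1.0 (fully open).
Only numpy, scipy, OpenCV 4.12 (cv2) and the standard library are available. Lean on these libraries where they do the work, as an engineer would, in place of code of your own. Each camera call takes 0.05 s, during which the arm holds its last target. There are 200 camera calls.

## Working session

There is one attempt and no reset: what is moved stays moved. The work goes in short steps, Python scripts to look and compute and a tool call to move; the robot and the scene stay as the last step left them, time stands still between calls to the robot, and variables do not carry over. Pictures are saved under pics/ and viewed, on a budget of 10 in all, crops included, one or two more only if the job needs it, and the job is handed in when it is done.

Besides the shell and the picture viewer there is one more tool, called after "Call:" as a command line: name --argument value ..., lists and objects as JSON in quotes. carry_out: Moves the arm, as the interface text tells. Its arguments: {"type":"object","properties":{"series":{"type":"array"},"hand":{"type":"number"}},"required":["series"]}

```bash
mkdir -p pics; ls
python3 - <<'E'
from plant import manip
import cv2,numpy as np
o=manip.get_obs();print({k:np.round(v,3).tolist() for k,v in o.items()}, manip.grip_depth)
for n in("top","scene"):
    im,d=manip.camera(n);np.savez(f"pics/{n}.npz",im=im,d=d)
    cv2.imwrite(f"pics/{n}0.png",im[:,:,::-1])
    c=manip.get_calibration(n);print(n,c)
E
```

```text
pics
{'time_s': 0.0, 'q': [61.437, 40.513, -1.582, 85.082, 1.258, 54.482, -4.326], 'dq': [0.035, 0.058, 0.047, 0.061, 0.026, -0.05, -0.014], 'joint_efforts': [0.001, -88.32, 1.235, -23.616, 0.017, 0.007, 0.0], 'eef_pos': [0.254, -0.516, 0.231], 'tool_rot': [-90.038, 89.94, 116.134], 'wrist_force': [-0.168, 0.965, -0.665], 'wrist_torque': [0.015, 0.055, 0.025], 'width': 0.999} 0.0187
top {'fx': 500.94933919495423, 'fy': 500.94933919495423, 'cx': 277.03422950642977, 'cy': 208.93000816511298, 'R': array([[ 0.1916684 , -0.981447  ,  0.00500148],
       [-0.95900932, -0.18836537, -0.21170642],
       [ 0.20872074,  0.03578096, -0.97732051]]), 't': array([-0.10425103,  0.60824303,  0.7940951 ])}
scene {'fx': 456.5715770756407, 'fy': 456.5715770756407, 'cx': 278.1251225591077, 'cy': 210.12022809861327, 'R': array([[ 0.40227422,  0.91543869,  0.01214317],
       [ 0.53111074, -0.22254298, -0.81755489],
       [-0.745719  ,  0.33533062, -0.57572262]]), 't': array([-0.24931675, -0.25570508,  1.35979059])}
```

View pics/top0.png

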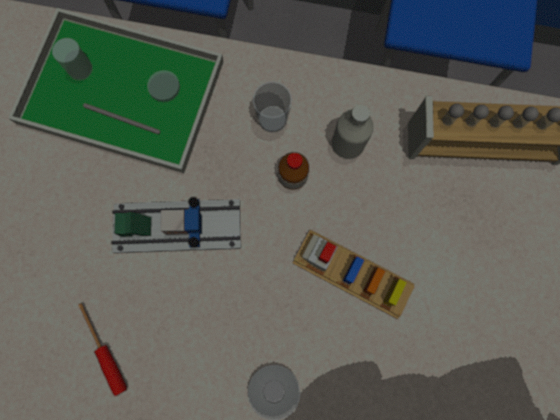

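View pics/scene0.png

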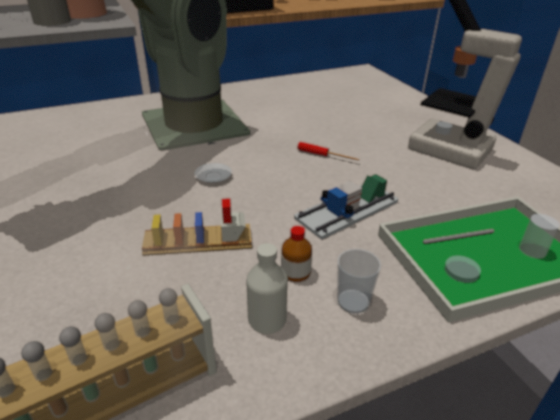

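The top view shows the bed with its jaw at (132,223), sample at (172,222) and stop at (193,222). The rack holds the wedge (320,252) and the blue (354,270), orange (375,281) and yellow (397,292) spacers, and the bottle is at (293,170). Next I'll measure from depth.

```bash
cat > h.py <<'E'
import numpy as np,cv2
from plant import manip
def cloud(d,c):
    v,u=np.mgrid[:d.shape[0],:d.shape[1]]
    P=np.dstack([(u-c["cx"])/c["fx"]*d,(v-c["cy"])/c["fy"]*d,d])
    P=(P-c["t"])@c["R"]; P[d==0]=np.nan
    return P
def tool(target):
    """shift in tool axes (mm) from present TCP to world target"""
    from scipy.spatial.transform import Rotation as Ro
    o=manip.get_obs();R=Ro.from_euler('xyz',o["tool_rot"],degrees=True)
    return R.inv().apply(np.array(target)-o["eef_pos"])*1000,R.as_matrix()
E
python3 - <<'E'
from h import *
f=np.load("pics/top.npz");im,d=f["im"],f["d"];P=cloud(d,manip.get_calibration("top"))
Z=P[:,:,2];print("table z",np.nanmedian(Z[300:340,150:230]))
hsv=cv2.cvtColor(im,cv2.COLOR_RGB2HSV);H,S,V=[hsv[:,:,i].astype(int) for i in range(3)]
def box(n,u0,u1,v0,v1,m,z0,z1):
    M=np.zeros(Z.shape,bool);M[v0:v1,u0:u1]=True;M&=m&(Z>z0)&(Z<z1)
    q=P[M];
    if len(q)<5: print(n,len(q));return
    r=cv2.minAreaRect((q[:,:2]*1000).astype(np.float32))
    print(n,len(q),"med",np.round(np.median(q,0)*1000,1),"rect",np.round(r[0],1),np.round(r[1],1),round(r[2],1))
T=Z>-1
box("rack",285,425,220,325,T,.004,.03)
box("bed",95,255,190,262,T,.005,.03)
box("yellow",380,412,270,315,(H>20)&(H<35)&(S>150),.05,.07)
box("orange",362,390,262,300,(H<18)&(S>150),.05,.07)
box("blue",342,366,252,290,(H>100)&(H<130)&(S>150),.05,.07)
box("grip",310,340,235,270,((H<8)|(H>172))&(S>150),.08,.1)
box("wedge",295,340,230,275,S<80,.04,.065)
box("jaw",108,155,205,245,(H>50)&(H<95),.05,.07)
box("stop",180,205,195,250,(H>100)&(H<130)&(S>120),.052,.075)
box("sample",158,192,205,240,T,.052,.075)
box("bottle",275,312,148,192,T,.03,.12)
E
```

```text
table z -0.0004873078672876281
rack 3036 med [ 535.3 -149.3   13.3] rect [ 544.6 -153.4] [180.5 241.4] 14.3
bed 4461 med [564.2 180.7  12.3] rect [565.  189.9] [108.3 231.6] 11.9
yellow 235 med [ 518.8 -210.1   55.7] rect [ 519.3 -210.7] [14.8 43.3] 72.6
orange 225 med [ 530.4 -172.3   55.7] rect [ 531.  -172.5] [14.2 43.9] 73.5
blue 189 med [ 541.2 -133.1   55.8] rect [ 541.8 -133.4] [12.4 41.4] 72.8
grip 182 med [558.  -80.9  89.7] rect [558.6 -80.9] [16.  28.7] 73.1
wedge 459 med [560.3 -64.   49.4] rect [562.1 -71.4] [46.  44.2] 73.2
jaw 369 med [545.7 268.1  52.6] rect [545.7 269.3] [35.5 34.6] 13.4
stop 307 med [571.4 154.6  61.6] rect [572.5 155.1] [36.2 23.3] 13.4
sample 655 med [565.8 180.4  61.5] rect [566.4 181.2] [36.3 52.2] 13.2
bottle 884 med [ 6.90e+02 -3.00e-01  7.01e+01] rect [6.977e+02 4.000e-01] [54.4 55.2] 14.5
```

Run:
```python
from h import *
f=np.load("pics/top.npz");im,d=f["im"],f["d"];P=cloud(d,manip.get_calibration("top"))*1000
hsv=cv2.cvtColor(im,cv2.COLOR_RGB2HSV);H,S=hsv[:,:,0].astype(int),hsv[:,:,1].astype(int)
a=np.radians(13.3);ex=np.array([np.cos(a),np.sin(a)]);ey=np.array([-np.sin(a),np.cos(a)])
o=np.array([565,190.]);Q=P[185:265,95:260].reshape(-1,3);h=H[185:265,95:260].ravel();s=S[185:265,95:260].ravel()
x=(Q[:,:2]-o)@ex;y=(Q[:,:2]-o)@ey;z=Q[:,2]
b=(z>6)&(z<16)&(abs(x)<40);print("bed y ext",np.percentile(y[b],[0,.5,1,99,99.5,100]))
b=(z>6)&(z<30)&(y>40);print("bed x ext",np.percentile(x[b],[0,1,2,98,99,100]))
g=(h>50)&(h<95)&(s>100)&(z>15)&(abs(x)<40)
for z0 in range(14,60,6):
    m=g&(z>z0)&(z<z0+6); print("jaw",z0,m.sum(),np.round([np.median(z[m]),np.median(y[m]),y[m].min(),y[m].max(),x[m].min(),x[m].max()],1))
t=(z>58)&(z<66)&(abs(x)<30)
print("stop+sample",y[t].min(),np.percentile(y[t],[1,99]),y[t].max(),np.percentile(x[t],[1,99]))
b=(abs(x)<15)&(z<18);print("floor y",np.percentile(y[b&(y>-20)&(y<60)],[1,50,99]), np.median(z[b&(y>5)&(y<50)]))
```

```text
bed y ext [-115.47251219 -115.03160754 -114.39945619  113.06542233  113.79655735
  114.85800141]
bed x ext [-52.98528327 -45.01773962 -44.54513781  43.49572209  44.06746296
  45.12775227]
jaw 14 31 [ 18.4  48.3  47.2  51.6 -16.9  12.5]
jaw 20 40 [ 23.4  51.   48.3  77.8 -17.9  14. ]
jaw 26 55 [ 28.7  54.4  51.1  93.  -18.4  14.1]
jaw 32 52 [ 35.2  57.9  54.1  95.2 -18.5  13.1]
jaw 38 56 [ 41.6  61.3 -37.1  93.2 -18.6  39.1]
jaw 44 86 [ 47.9  66.2  60.8  98.6 -18.9  17.2]
jaw 50 295 [ 52.3  82.6  64.3  97.3 -18.2  16.6]
jaw 56 46 [ 57.1  70.9  65.9  76.5 -17.1  16.1]
stop+sample -47.239627694747945 [-46.71673407  30.0933192 ] 72.55102562879215 [-18.37208653  16.82514599]
floor y [24.07422335 38.89720654 50.07399494] 11.680768084840604
```

Run:
```python
from h import *
s,R=tool([.5305,-.1724,.20]);print(np.round(s,1));print(np.round(R,3))
for n,yaw in(("rack",-17),("bed",13.3)):
    a=np.radians(yaw);v=R.T@np.array([np.cos(a),np.sin(a),0]);t=np.degrees(np.arctan2(v[2],v[1]));print(n,t,t-180*np.sign(t))
```

```text
[  31.1 -186.  -400.1]
[[-0.     0.441 -0.897]
 [ 0.001 -0.897 -0.441]
 [-1.    -0.001  0.   ]]
rack -46.8294312702797 133.1705687297203
bed -77.1294243540699 102.8705756459301
```

Call:
carry_out --series '[{"tx": 0, "ty": -45, "tz": -95, "twist": -8}, {"tx": 10, "ty": -62, "tz": -133, "twist": -16}, {"tx": 20, "ty": -78, "tz": -168, "twist": -24}, {"tx": 31, "ty": -95, "tz": -205, "twist": -30}, {"tx": 31, "ty": -116, "tz": -250, "twist": -36}, {"tx": 31, "ty": -137, "tz": -295, "twist": -42}, {"tx": 31, "ty": -158, "tz": -340, "twist": -46.8}, {"tx": 31, "ty": -186, "tz": -400, "twist": -46.8}, {"tx": 31, "ty": -186, "tz": -400, "twist": -46.8}, {"tx": 31, "ty": -186, "tz": -400, "twist": -46.8}, {"tx": 31, "ty": -186, "tz": -400, "twist": -46.8}, {"tx": 31, "ty": -186, "tz": -400, "twist": -46.8}]' --hand 1

```text
time_s: 1.3
eef_pos: [0.5299, -0.1737, 0.2002]
tool_rot: [-42.7, 90.0, -149.9]
wrist_force: [-1.0, -0.1, 0.2]
width: 1.0
```

Run:
```python
from h import *
c=manip.get_calibration("wrist");im,d=manip.camera("wrist");P=cloud(d,c)*1000
cv2.imwrite("pics/w1.png",im[:,:,::-1])
hsv=cv2.cvtColor(im,cv2.COLOR_RGB2HSV);H,S=hsv[:,:,0].astype(int),hsv[:,:,1].astype(int);Z=P[:,:,2]
for n,m in(("y",(H>20)&(H<35)),("o",(H>6)&(H<18)),("b",(H>100)&(H<130))):
    M=m&(S>130)&(Z>52)&(Z<60)
    if M.sum()>20:
        r=cv2.minAreaRect(P[M][:,:2].astype(np.float32));print(n,M.sum(),np.round(r[0],1),np.round(r[1],1),r[2],np.median(P[M],0))
s,R=tool([.5305,-.1724,.20]);print(np.round(s,1));print(np.round(R,3))
a=np.radians(-17);v=R.T@np.array([np.cos(a),np.sin(a),0]);print(np.degrees(np.arctan2(v[2],v[1])))
```

```text
y 584 [ 517.1 -209.1] [14.3 43.2] 72.90713500976562 [ 517.29581551 -208.84336352   56.53180739]
o 616 [ 529.  -170.8] [13.4 43.5] 73.1274642944336 [ 529.34127034 -170.61299791   56.60709939]
b 569 [ 541.1 -133. ] [13.3 42.9] 72.80620574951172 [ 543.30024445 -133.07997515   56.74222517]
[ 0.3  0.1 -1.5]
[[-0.001  0.956 -0.294]
 [-0.    -0.294 -0.956]
 [-1.    -0.     0.   ]]
-0.12191932252888617
```

View pics/w1.png

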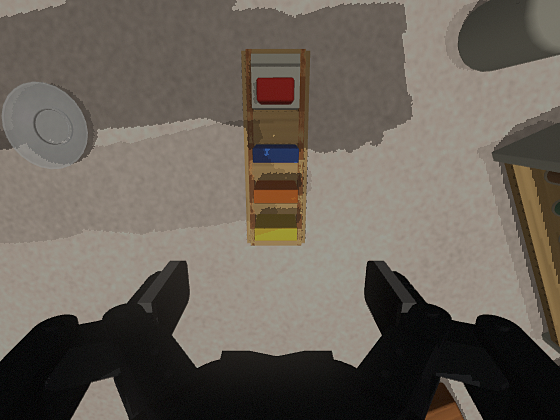

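The wrist view shows the rack squarely aligned, with the orange spacer at (275,192). Both cameras agree to about 1.5 mm, so I'll go down.

Call:
carry_out --series '[{"tx": 40, "tz": -1}, {"tx": 80, "tz": -1}, {"tx": 115, "tz": -1}, {"tx": 145, "tz": -1}, {"tx": 165, "tz": -1}, {"tx": 175, "tz": -1}, {"tx": 180, "tz": -1}, {"tx": 180, "tz": -1}, {"tx": 180, "tz": -1}]' --hand 1

```text
invalid input at $.series[0]: expected keys tx, ty, tz, twist
```

Call:
carry_out --series '[{"tx": 0}, {"tx": 0}, {"tx": 0}, {"tx": 0}, {"tx": 0}, {"tx": 0}, {"tx": 0}, {"tx": 0}, {"tx": 0}, {"tx": 0}, {"tx": 0}, {"tx": 0}]' --hand -1

```text
invalid input at $.series[0]: expected keys tx, ty, tz, twist
```

Call:
carry_out --series '[{"tx": -5}, {"tx": -15}, {"tx": -30}, {"tx": -50}, {"tx": -80}, {"tx": -110}, {"tx": -130}, {"tx": -130}]'

```text
invalid input at $.series[0]: expected keys tx, ty, tz, twist
```

Call:
carry_out --series '[{"tx": 40, "ty": 0, "tz": -1, "twist": 0}, {"tx": 80, "ty": 0, "tz": -1, "twist": 0}, {"tx": 115, "ty": 0, "tz": -1, "twist": 0}, {"tx": 145, "ty": 0, "tz": -1, "twist": 0}, {"tx": 165, "ty": 0, "tz": -1, "twist": 0}, {"tx": 175, "ty": 0, "tz": -1, "twist": 0}, {"tx": 180, "ty": 0, "tz": -1, "twist": 0}, {"tx": 180, "ty": 0, "tz": -1, "twist": 0}, {"tx": 180, "ty": 0, "tz": -1, "twist": 0}]' --hand 1

```text
time_s: 2.25
eef_pos: [0.5312, -0.172, 0.0212]
tool_rot: [92.9, 89.9, -14.2]
wrist_force: [-0.8, -0.0, 0.2]
width: 1.002
```

Call:
carry_out --series '[{"tx": 0, "ty": 0, "tz": 0, "twist": 0}, {"tx": 0, "ty": 0, "tz": 0, "twist": 0}, {"tx": 0, "ty": 0, "tz": 0, "twist": 0}, {"tx": 0, "ty": 0, "tz": 0, "twist": 0}, {"tx": 0, "ty": 0, "tz": 0, "twist": 0}, {"tx": 0, "ty": 0, "tz": 0, "twist": 0}, {"tx": 0, "ty": 0, "tz": 0, "twist": 0}, {"tx": 0, "ty": 0, "tz": 0, "twist": 0}, {"tx": 0, "ty": 0, "tz": 0, "twist": 0}, {"tx": 0, "ty": 0, "tz": 0, "twist": 0}]' --hand -1

```text
time_s: 3.25
eef_pos: [0.531, -0.1717, 0.0208]
tool_rot: [90.3, 90.0, -16.7]
wrist_force: [-2.3, 0.6, 9.2]
width: 0.506
```

Call:
carry_out --series '[{"tx": -4, "ty": 0, "tz": 0, "twist": 0}, {"tx": -12, "ty": 0, "tz": 0, "twist": 0}, {"tx": -25, "ty": 0, "tz": 0, "twist": 0}, {"tx": -50, "ty": 0, "tz": 0, "twist": 0}, {"tx": -80, "ty": 0, "tz": 0, "twist": 0}, {"tx": -110, "ty": 0, "tz": 0, "twist": 0}, {"tx": -130, "ty": 0, "tz": 0, "twist": 0}, {"tx": -130, "ty": 0, "tz": 0, "twist": 0}]'

```text
time_s: 4.05
eef_pos: [0.5318, -0.172, 0.1537]
tool_rot: [92.2, 89.7, -14.8]
wrist_force: [-0.0, -0.2, -0.1]
width: 0.506
```

Run:
```python
from h import *
a=np.radians(13.3);B=np.array([[np.cos(a),-np.sin(a)],[np.sin(a),np.cos(a)]])
p=B@[-.7,27.5]+[565,190];print(p)
s,R=tool([p[0]/1000,p[1]/1000,.15]);print(np.round(s,1));print(np.round(R,3))
v=R.T@np.array([*B[:,0],0]);print(np.degrees(np.arctan2(v[2],v[1])),manip.get_obs()["width"])
```

```text
[557.99240702 216.60138419]
[   3.4  -88.9 -379.2]
[[ 0.004  0.956 -0.293]
 [-0.001 -0.293 -0.956]
 [-1.     0.004 -0.   ]]
-30.34028745738532 0.5055713514052668
```

Call:
carry_out --series '[{"tx": 0, "ty": -6, "tz": -25, "twist": -3}, {"tx": 0, "ty": -16, "tz": -65, "twist": -7}, {"tx": 0, "ty": -25, "tz": -110, "twist": -11}, {"tx": 0, "ty": -36, "tz": -155, "twist": -15}, {"tx": 0, "ty": -47, "tz": -200, "twist": -19}, {"tx": 0, "ty": -57, "tz": -245, "twist": -23}, {"tx": 0, "ty": -68, "tz": -290, "twist": -27}, {"tx": 0, "ty": -79, "tz": -335, "twist": -30.3}, {"tx": 0, "ty": -86, "tz": -365, "twist": -30.3}, {"tx": 0, "ty": -89, "tz": -379, "twist": -30.3}, {"tx": 0, "ty": -89, "tz": -379, "twist": -30.3}, {"tx": 0, "ty": -89, "tz": -379, "twist": -30.3}]'

```text
time_s: 5.25
eef_pos: [0.5568, 0.2154, 0.1503]
tool_rot: [-25.4, 89.9, -102.2]
wrist_force: [0.6, -0.5, -1.5]
width: 0.502
```

Run:
```python
from h import *
c=manip.get_calibration("wrist");im,d=manip.camera("wrist");P=cloud(d,c)*1000
print({k:np.round(v,4).tolist() for k,v in manip.get_obs().items() if k in("eef_pos","time_s","width")})
a=np.radians(13.3);B=np.array([[np.cos(a),-np.sin(a)],[np.sin(a),np.cos(a)]])
xy=(P[:,:,:2]-[565,190])@B;x,y=xy[:,:,0],xy[:,:,1];Z=P[:,:,2]
im2=im.copy();cv2.imwrite("pics/w2.png",im2[:,:,::-1])
hsv=cv2.cvtColor(im,cv2.COLOR_RGB2HSV);H,S=hsv[:,:,0].astype(int),hsv[:,:,1].astype(int)
g=(H>50)&(H<95)&(S>100)&(Z>15)&(abs(x)<40)&(y>20)
for z0 in range(14,64,6):
    m=g&(Z>z0)&(Z<z0+6)
    if m.sum()>5:print("jaw",z0,m.sum(),np.round([np.median(Z[m]),np.median(y[m]),*np.percentile(x[m],[2,98])],1))
t=(Z>56)&(Z<66)&(abs(x)<30)&(y<35)&(y>-60)
if t.sum()>5:
    print("stop+sample",t.sum(),np.percentile(y[t],[0,1,99,100]),np.percentile(x[t],[1,99]))
```

```text
{'time_s': 5.3, 'eef_pos': [0.5569, 0.215, 0.1503], 'width': 0.5035}
jaw 50 8 [ 53.4  80.7 -19.2  15.1]
jaw 56 6 [ 57.1  74.2 -19.1 -19. ]
stop+sample 927 [ 2.6103461   3.06654685 19.6877916  19.95132189] [-19.35370442  15.32260529]
```

View pics/w2.png

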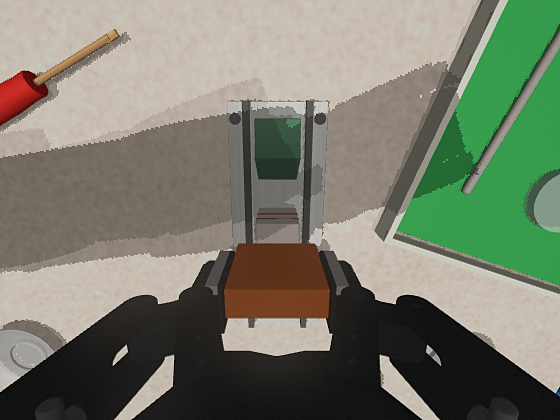

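The wrist view shows the held orange spacer level, centred over the channel, with sample edge at (278,213) and jaw at (277,150). The gap estimate stays at about 28 mm, so one spacer leaves r≈14. Lowering it about 3 mm clear of the sample.

Call:
carry_out --series '[{"tx": 0, "ty": 0, "tz": -2.5, "twist": 0}, {"tx": 25, "ty": 0, "tz": -2.5, "twist": 0}, {"tx": 50, "ty": 0, "tz": -2.5, "twist": 0}, {"tx": 70, "ty": 0, "tz": -2.5, "twist": 0}, {"tx": 85, "ty": 0, "tz": -2.5, "twist": 0}, {"tx": 95, "ty": 0, "tz": -2.5, "twist": 0}, {"tx": 103, "ty": 0, "tz": -2.5, "twist": 0}, {"tx": 110, "ty": 0, "tz": -2.5, "twist": 0}, {"tx": 115, "ty": 0, "tz": -2.5, "twist": 0}, {"tx": 118, "ty": 0, "tz": -2.5, "twist": 0}, {"tx": 118, "ty": 0, "tz": -2.5, "twist": 0}]'

```text
time_s: 6.4
eef_pos: [0.5561, 0.2192, 0.0322]
tool_rot: [-100.5, 90.0, -177.2]
wrist_force: [0.7, -0.8, 0.0]
width: 0.502
```

Call:
carry_out --series '[{"tx": 2, "ty": 0, "tz": 0, "twist": 0}, {"tx": 4, "ty": 0, "tz": 0, "twist": 0}, {"tx": 5, "ty": 0, "tz": 0, "twist": 0}, {"tx": 5, "ty": 0, "tz": 0, "twist": 0}]'

```text
time_s: 6.8
eef_pos: [0.5561, 0.2192, 0.0272]
tool_rot: [-118.5, 90.0, 164.7]
wrist_force: [-0.7, 0.4, -0.6]
width: 0.509
```

Call:
carry_out --series '[{"tx": 0.5, "ty": 0, "tz": 1, "twist": 0}, {"tx": 1, "ty": 0, "tz": 2, "twist": 0}, {"tx": 1, "ty": 0, "tz": 3, "twist": 0}, {"tx": 1, "ty": 0, "tz": 4, "twist": 0}, {"tx": 1, "ty": 0, "tz": 4, "twist": 0}]'

```text
time_s: 7.3
eef_pos: [0.5574, 0.2158, 0.0268]
tool_rot: [129.6, 89.9, 52.9]
wrist_force: [-0.2, 2.3, 7.0]
width: 0.505
```

Call:
carry_out --series '[{"tx": -0.5, "ty": 0, "tz": 0.5, "twist": 0}, {"tx": -0.5, "ty": 0, "tz": 0.5, "twist": 0}, {"tx": -0.5, "ty": 0, "tz": 0.5, "twist": 0}, {"tx": -0.5, "ty": 0, "tz": 0.5, "twist": 0}, {"tx": -0.5, "ty": 0, "tz": 0.5, "twist": 0}, {"tx": -0.5, "ty": 0, "tz": 0.5, "twist": 0}, {"tx": -0.5, "ty": 0, "tz": 0.5, "twist": 0}]' --hand 1

```text
time_s: 8.0
eef_pos: [0.5572, 0.2148, 0.0268]
tool_rot: [-136.5, 90.0, 146.8]
wrist_force: [-0.1, 0.6, -0.1]
width: 1.0
```

Call:
carry_out --series '[{"tx": -15, "ty": 0, "tz": 0, "twist": 0}, {"tx": -35, "ty": 0, "tz": 0, "twist": 0}, {"tx": -65, "ty": 0, "tz": 0, "twist": 0}, {"tx": -100, "ty": 0, "tz": 0, "twist": 0}, {"tx": -140, "ty": 0, "tz": 0, "twist": 0}, {"tx": -140, "ty": 0, "tz": 30, "twist": 0}, {"tx": -140, "ty": 0, "tz": 70, "twist": 0}, {"tx": -140, "ty": 0, "tz": 90, "twist": 0}, {"tx": -140, "ty": 0, "tz": 90, "twist": 0}]'

```text
time_s: 8.9
eef_pos: [0.5786, 0.1237, 0.1679]
tool_rot: [22.0, 89.9, -54.9]
wrist_force: [0.1, 0.2, -0.4]
width: 1.002
```

Run:
```python
from h import *
a=np.radians(13.3);B=np.array([[np.cos(a),-np.sin(a)],[np.sin(a),np.cos(a)]])
c=manip.get_calibration("wrist");im,d=manip.camera("wrist");P=cloud(d,c)*1000
xy=(P[:,:,:2]-[565,190])@B;x,y=xy[:,:,0],xy[:,:,1];Z=P[:,:,2]
cv2.imwrite("pics/w3.png",im[:,:,::-1])
hsv=cv2.cvtColor(im,cv2.COLOR_RGB2HSV);H,S=hsv[:,:,0].astype(int),hsv[:,:,1].astype(int)
g=(H>50)&(H<95)&(S>100)&(Z>15)&(abs(x)<40)&(y>20)
for z0 in range(14,64,6):
    m=g&(Z>z0)&(Z<z0+6)
    if m.sum()>5:print("jaw",z0,m.sum(),np.round([np.median(Z[m]),np.median(y[m]),*np.percentile(x[m],[2,98])],1))
t=(Z>56)&(Z<66)&(abs(x)<30)&(y<45)&(y>-60);o=t&(H>4)&(H<18)&(S>150)
for n,m in(("all",t),("spacer",o)):
    if m.sum()>5:print(n,m.sum(),np.percentile(y[m],[0,1,99,100]),np.percentile(x[m],[1,99]),np.median(Z[m]))
s,R=tool([.5583,-.0809,.22]);print(np.round(s,1));print(np.round(R,3))
a=np.radians(-17);v=R.T@np.array([np.cos(a),np.sin(a),0]);print(np.degrees(np.arctan2(v[2],v[1])),manip.get_obs()["eef_pos"])
```

```text
jaw 14 8 [ 16.9  49.2 -19.1  15.3]
jaw 26 10 [ 29.6  55.8 -19.2  12.3]
jaw 32 15 [ 36.1  59.7 -19.3  14.5]
jaw 38 25 [ 41.2  62.8 -19.   15.4]
jaw 44 85 [ 47.1  65.6 -19.2  15.5]
jaw 50 1142 [ 53.1  84.3 -18.8  15.5]
jaw 56 392 [ 57.5  73.9 -18.4  14.8]
all 4668 [-45.24992056 -44.06655781  33.28044069  33.62622038] [-21.52957803  18.1758518 ] 62.68886830999193
spacer 1063 [19.62048444 20.2232428  33.50072984 33.62622038] [-22.91707564  19.68936557] 62.69870052800711
[-52.2 -66.4 197. ]
[[ 0.001  0.974  0.228]
 [ 0.     0.228 -0.974]
 [-1.     0.001  0.   ]]
30.153787335649604 [0.57811609 0.12603813 0.16782855]
```

View pics/w3.png

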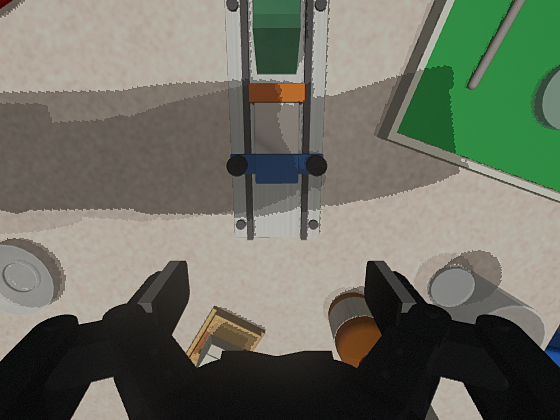

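The spacer at (277,93) stands flush on the sample, and r≈13.6 mm, so one spacer is right. Next, the wedge, with a measuring pause short of it.

Call:
carry_out --series '[{"tx": -20, "ty": -15, "tz": 36, "twist": 4}, {"tx": -40, "ty": -29, "tz": 75, "twist": 8}, {"tx": -52, "ty": -44, "tz": 115, "twist": 13}, {"tx": -52, "ty": -60, "tz": 155, "twist": 18}, {"tx": -52, "ty": -75, "tz": 195, "twist": 23}, {"tx": -52, "ty": -88, "tz": 228, "twist": 28}, {"tx": -52, "ty": -96, "tz": 249, "twist": 30.2}, {"tx": -52, "ty": -96, "tz": 249, "twist": 30.2}, {"tx": -52, "ty": -96, "tz": 249, "twist": 30.2}, {"tx": -52, "ty": -96, "tz": 249, "twist": 30.2}]'

```text
time_s: 9.95
eef_pos: [0.5419, -0.1355, 0.2191]
tool_rot: [170.6, 89.9, 63.8]
wrist_force: [0.2, 0.7, 0.3]
width: 1.0
```

Run:
```python
from h import *
c=manip.get_calibration("wrist");im,d=manip.camera("wrist");P=cloud(d,c)*1000
cv2.imwrite("pics/w4.png",im[:,:,::-1])
hsv=cv2.cvtColor(im,cv2.COLOR_RGB2HSV);H,S=hsv[:,:,0].astype(int),hsv[:,:,1].astype(int);Z=P[:,:,2]
for n,m in(("grip",((H<8)|(H>172))&(S>130)&(Z>85)&(Z<95)),("wedge",(S<80)&(Z>46)&(Z<54)&(abs(P[:,:,0]-560)<60)&(abs(P[:,:,1]+75)<60))):
    if m.sum()>20:
        r=cv2.minAreaRect(P[m][:,:2].astype(np.float32));print(n,m.sum(),np.round(r[0],1),np.round(r[1],1),r[2],np.median(P[m],0))
        g=np.array(r[0]) if n=="grip" else g
s,R=tool([g[0]/1000,g[1]/1000,.10]);print(np.round(s,1));print(np.round(R,3))
a=np.radians(-17);v=R.T@np.array([np.cos(a),np.sin(a),0]);print(np.degrees(np.arctan2(v[2],v[1])),manip.get_obs()["eef_pos"])
```

```text
grip 699 [622.7 -51.7] [174.5  30.3] 23.735370635986328 [558.08177005 -79.51262341  90.58276936]
wedge 1388 [554.9 -87.6] [82.  43.7] 72.9281234741211 [562.76292108 -62.48446519  50.51113937]
[ 119.1   53.1 -103.7]
[[ 0.     0.957 -0.289]
 [ 0.001 -0.289 -0.957]
 [-1.    -0.    -0.001]]
0.213434997513028 [ 0.54189175 -0.13566089  0.2190064 ]
```

Call:
carry_out --series '[{"tx": 0, "ty": -1, "tz": -30, "twist": 0}, {"tx": 0, "ty": -1, "tz": -58, "twist": 0}, {"tx": 20, "ty": -1, "tz": -58, "twist": 0}, {"tx": 60, "ty": -1, "tz": -58, "twist": 0}, {"tx": 100, "ty": -1, "tz": -58, "twist": 0}, {"tx": 130, "ty": -1, "tz": -58, "twist": 0}, {"tx": 150, "ty": -1, "tz": -58, "twist": 0}, {"tx": 162, "ty": -1, "tz": -58, "twist": 0}, {"tx": 167, "ty": -1, "tz": -58, "twist": 0}, {"tx": 167, "ty": -1, "tz": -58, "twist": 0}, {"tx": 167, "ty": -1, "tz": -58, "twist": 0}]'

```text
time_s: 11.1
eef_pos: [0.558, -0.0813, 0.0527]
tool_rot: [108.0, 89.9, 1.1]
wrist_force: [0.1, 0.3, 0.6]
width: 0.999
```

Call:
carry_out --series '[{"tx": 0, "ty": 0, "tz": 0, "twist": 0}, {"tx": 0, "ty": 0, "tz": 0, "twist": 0}, {"tx": 0, "ty": 0, "tz": 0, "twist": 0}, {"tx": 0, "ty": 0, "tz": 0, "twist": 0}, {"tx": 0, "ty": 0, "tz": 0, "twist": 0}, {"tx": 0, "ty": 0, "tz": 0, "twist": 0}, {"tx": 0, "ty": 0, "tz": 0, "twist": 0}, {"tx": 0, "ty": 0, "tz": 0, "twist": 0}, {"tx": 0, "ty": 0, "tz": 0, "twist": 0}, {"tx": 0, "ty": 0, "tz": 0, "twist": 0}, {"tx": 0, "ty": 0, "tz": 0, "twist": 0}]' --hand -1

```text
time_s: 12.2
eef_pos: [0.5576, -0.0814, 0.052]
tool_rot: [111.5, 90.0, 4.6]
wrist_force: [-1.1, 0.4, 5.7]
width: 0.339
```

Call:
carry_out --series '[{"tx": -4, "ty": 0, "tz": 0, "twist": 0}, {"tx": -12, "ty": 0, "tz": 0, "twist": 0}, {"tx": -25, "ty": 0, "tz": 0, "twist": 0}, {"tx": -50, "ty": 0, "tz": 0, "twist": 0}, {"tx": -80, "ty": 0, "tz": 0, "twist": 0}, {"tx": -110, "ty": 0, "tz": 0, "twist": 0}, {"tx": -130, "ty": 0, "tz": 0, "twist": 0}, {"tx": -130, "ty": 0, "tz": 0, "twist": 0}, {"tx": -130, "ty": 0, "tz": 0, "twist": 0}]'

```text
time_s: 13.1
eef_pos: [0.5574, -0.0814, 0.1823]
tool_rot: [110.1, 90.0, 3.2]
wrist_force: [0.1, 0.6, -1.6]
width: 0.346
```

Run:
```python
from h import *
a=np.radians(13.3);B=np.array([[np.cos(a),-np.sin(a)],[np.sin(a),np.cos(a)]])
p=B@[-1.7,47.5]+[565,190];print(p)
s,R=tool([p[0]/1000,p[1]/1000,.18]);print(np.round(s,1))
v=R.T@np.array([*B[:,0],0]);print(np.degrees(np.arctan2(v[2],v[1])),manip.get_obs()["width"],manip.get_obs()["eef_pos"])
```

```text
[552.4182334 235.8349119]
[   2.3  -97.2 -302. ]
-30.231899832456726 0.3455118584119376 [ 0.55744477 -0.08142974  0.18225401]
```

Call:
carry_out --series '[{"tx": 0, "ty": -8, "tz": -25, "twist": -3}, {"tx": 0, "ty": -21, "tz": -65, "twist": -7}, {"tx": 0, "ty": -34, "tz": -106, "twist": -11}, {"tx": 0, "ty": -47, "tz": -147, "twist": -16}, {"tx": 0, "ty": -60, "tz": -188, "twist": -20}, {"tx": 0, "ty": -73, "tz": -228, "twist": -25}, {"tx": 0, "ty": -85, "tz": -265, "twist": -29}, {"tx": 0, "ty": -94, "tz": -292, "twist": -30.2}, {"tx": 0, "ty": -97, "tz": -302, "twist": -30.2}, {"tx": 0, "ty": -97, "tz": -302, "twist": -30.2}, {"tx": 0, "ty": -97, "tz": -302, "twist": -30.2}, {"tx": 0, "ty": -97, "tz": -302, "twist": -30.2}]'

```text
time_s: 14.3
eef_pos: [0.553, 0.2341, 0.1817]
tool_rot: [-26.9, 90.0, -103.8]
wrist_force: [-0.1, -0.6, -0.2]
width: 0.346
```

Run:
```python
from h import *
im,d=manip.camera("wrist");cv2.imwrite("pics/w5.png",im[:,:,::-1])
a=np.radians(13.3);B=np.array([[np.cos(a),-np.sin(a)],[np.sin(a),np.cos(a)]])
o=manip.get_obs();print((o["eef_pos"][:2]*1000-[565,190])@B,o["eef_pos"])
im,d=manip.camera("scene");cv2.imwrite("pics/s2.png",cv2.resize(im[120:290,260:480,::-1],None,fx=3,fy=3))
```

```text
[-1.50838475 45.91214643] [0.55296999 0.23433373 0.18179449]
```

View pics/w5.png

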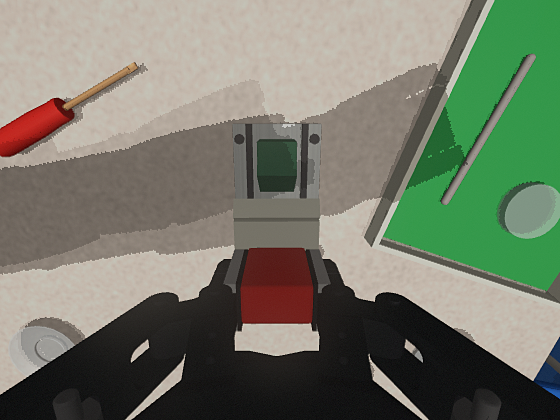

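View pics/s2.png

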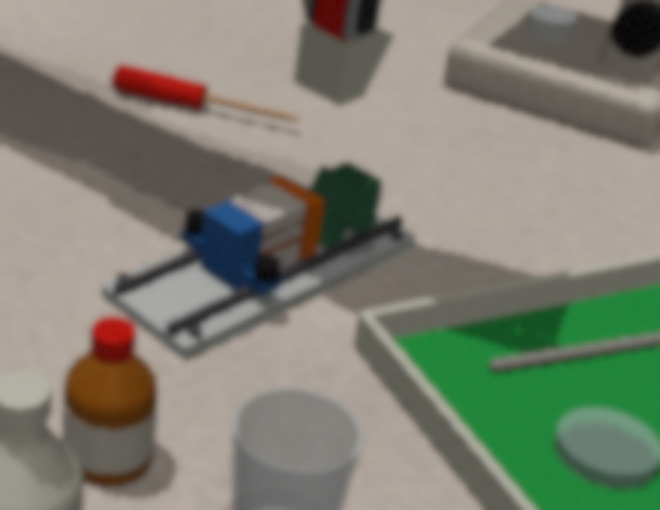

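The wrist and scene views show the wedge upright in the gripper, slope towards the jaw at (277,165), and the spacer standing flush. Lowering it clear of both sides.

Call:
carry_out --series '[{"tx": 20, "ty": 0, "tz": -1.5, "twist": 0}, {"tx": 45, "ty": 0, "tz": -1.5, "twist": 0}, {"tx": 62, "ty": 0, "tz": -1.5, "twist": 0}, {"tx": 74, "ty": 0, "tz": -1.5, "twist": 0}, {"tx": 82, "ty": 0, "tz": -1.5, "twist": 0}, {"tx": 87, "ty": 0, "tz": -1.5, "twist": 0}, {"tx": 90, "ty": 0, "tz": -1.5, "twist": 0}, {"tx": 90, "ty": 0, "tz": -1.5, "twist": 0}, {"tx": 90, "ty": 0, "tz": -1.5, "twist": 0}]'

```text
time_s: 15.3
eef_pos: [0.5525, 0.2373, 0.0923]
tool_rot: [111.4, 90.0, 34.6]
wrist_force: [0.2, 1.1, -1.1]
width: 0.344
```

Call:
carry_out --series '[{"tx": 1.5, "ty": 0, "tz": 0.3, "twist": 0}, {"tx": 3, "ty": 0, "tz": 0.6, "twist": 0}, {"tx": 4.5, "ty": 0, "tz": 0.9, "twist": 0}, {"tx": 6, "ty": 0, "tz": 1.2, "twist": 0}, {"tx": 6, "ty": 0, "tz": 1.2, "twist": 0}]'

```text
time_s: 15.8
eef_pos: [0.5525, 0.2359, 0.0856]
tool_rot: [-87.3, 90.0, -164.1]
wrist_force: [0.4, -0.6, -1.4]
width: 0.347
```

Call:
carry_out --series '[{"tx": 1, "ty": 0, "tz": 0.5, "twist": 0}, {"tx": 2, "ty": 0, "tz": 1, "twist": 0}, {"tx": 3, "ty": 0, "tz": 1.5, "twist": 0}, {"tx": 4, "ty": 0, "tz": 2, "twist": 0}, {"tx": 4, "ty": 0, "tz": 2, "twist": 0}]'

```text
time_s: 16.3
eef_pos: [0.553, 0.2339, 0.0817]
tool_rot: [-83.7, 90.0, -160.5]
wrist_force: [-0.1, -0.9, -1.4]
width: 0.342
```

Call:
carry_out --series '[{"tx": 1, "ty": 0, "tz": 0.4, "twist": 0}, {"tx": 2, "ty": 0, "tz": 0.8, "twist": 0}, {"tx": 2, "ty": 0, "tz": 0.8, "twist": 0}]'

```text
time_s: 16.6
eef_pos: [0.5532, 0.2333, 0.0797]
tool_rot: [-121.7, 90.0, 161.6]
wrist_force: [0.1, 1.0, -0.8]
width: 0.344
```

Call:
carry_out --series '[{"tx": 1, "ty": 0, "tz": 0.5, "twist": 0}, {"tx": 2, "ty": 0, "tz": 1, "twist": 0}, {"tx": 2, "ty": 0, "tz": 1, "twist": 0}]'

```text
time_s: 16.9
eef_pos: [0.5534, 0.2327, 0.0777]
tool_rot: [164.1, 90.0, 87.4]
wrist_force: [-0.0, 2.5, -2.7]
width: 0.345
```

Call:
carry_out --series '[{"tx": 1, "ty": 0, "tz": 0.3, "twist": 0}, {"tx": 1.5, "ty": 0, "tz": 0.5, "twist": 0}, {"tx": 1.5, "ty": 0, "tz": 0.5, "twist": 0}]'

```text
time_s: 17.2
eef_pos: [0.5536, 0.2326, 0.0766]
tool_rot: [152.1, 89.9, 75.4]
wrist_force: [-2.0, 4.9, 4.9]
width: 0.341
```

Call:
carry_out --series '[{"tx": 0.5, "ty": 0, "tz": 0, "twist": 0}, {"tx": 1, "ty": 0, "tz": 0, "twist": 0}, {"tx": 1, "ty": 0, "tz": 0, "twist": 0}]'

```text
time_s: 17.5
eef_pos: [0.5537, 0.2326, 0.0765]
tool_rot: [134.6, 89.9, 57.9]
wrist_force: [-6.3, 3.2, 20.7]
width: 0.345
```

Call:
carry_out --series '[{"tx": 0.5, "ty": 0, "tz": 0, "twist": 0}, {"tx": 1, "ty": 0, "tz": 0, "twist": 0}, {"tx": 1, "ty": 0, "tz": 0, "twist": 0}]'

```text
time_s: 17.8
eef_pos: [0.5537, 0.2326, 0.0764]
tool_rot: [123.0, 89.9, 46.3]
wrist_force: [-10.7, 0.4, 37.4]
width: 0.344
```

Call:
carry_out --series '[{"tx": 0, "ty": -0.5, "tz": 0, "twist": 0}, {"tx": 0, "ty": -0.5, "tz": 0, "twist": 0}, {"tx": 0, "ty": -0.5, "tz": 0, "twist": 0}, {"tx": 0, "ty": -0.5, "tz": 0, "twist": 0}, {"tx": 0, "ty": -0.5, "tz": 0, "twist": 0}]'

```text
time_s: 18.3
eef_pos: [0.5537, 0.2326, 0.0764]
tool_rot: [115.9, 89.8, 39.1]
wrist_force: [-6.9, 0.8, 33.6]
width: 0.345
```

Run:
```python
from h import *
o=manip.get_obs();print({k:np.round(v,4).tolist() for k,v in o.items() if k in("eef_pos","time_s","width","wrist_force","wrist_torque")})
s,R=tool(o["eef_pos"]);print(np.round(R,4))
im,d=manip.camera("scene");cv2.imwrite("pics/s3.png",cv2.resize(im[140:250,280:440,::-1],None,fx=5,fy=5,interpolation=cv2.INTER_CUBIC))
im,d=manip.camera("top");np.savez("pics/top2.npz",im=im,d=d);cv2.imwrite("pics/t3.png",cv2.resize(im[180:270,90:260,::-1],None,fx=4,fy=4,interpolation=cv2.INTER_CUBIC))
```

```text
{'time_s': 18.3, 'eef_pos': [0.5537, 0.2326, 0.0764], 'wrist_force': [-6.8694, 0.7676, 33.565], 'wrist_torque': [0.4141, 1.9023, -0.2372], 'width': 0.3452}
[[ 0.0023  0.9733  0.2294]
 [ 0.0018  0.2294 -0.9733]
 [-1.      0.0026 -0.0013]]
```

View pics/s3.png

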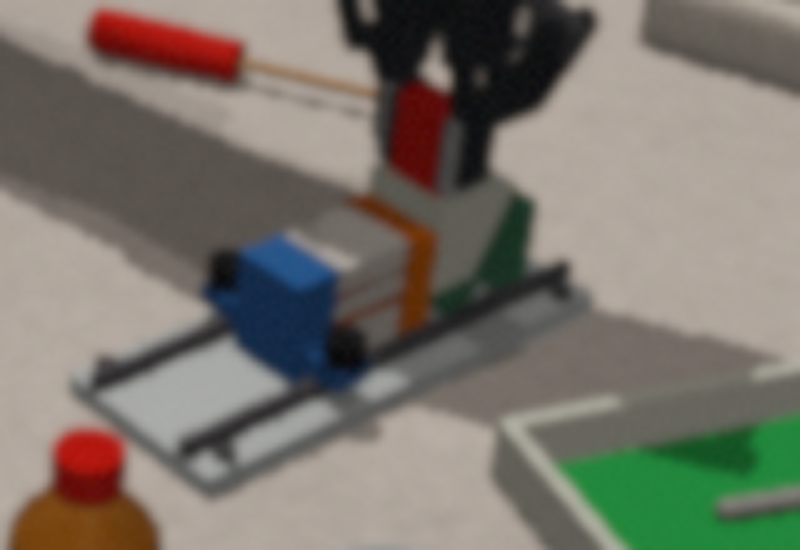

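The scene crop shows stop, sample, orange spacer and wedge in contact at about (380–500,270), with the wedge's slope on the jaw and its underside well above the floor. I'll check that the push holds steady.

Call:
carry_out --series '[{"tx": 0.2, "ty": -0.3, "tz": 0, "twist": 0}, {"tx": 0.2, "ty": -0.3, "tz": 0, "twist": 0}, {"tx": 0.2, "ty": -0.3, "tz": 0, "twist": 0}, {"tx": 0.2, "ty": -0.3, "tz": 0, "twist": 0}, {"tx": 0.2, "ty": -0.3, "tz": 0, "twist": 0}, {"tx": 0.2, "ty": -0.3, "tz": 0, "twist": 0}, {"tx": 0.2, "ty": -0.3, "tz": 0, "twist": 0}, {"tx": 0.2, "ty": -0.3, "tz": 0, "twist": 0}, {"tx": 0.2, "ty": -0.3, "tz": 0, "twist": 0}, {"tx": 0.2, "ty": -0.3, "tz": 0, "twist": 0}]'

```text
time_s: 19.4
eef_pos: [0.5536, 0.2326, 0.0763]
tool_rot: [112.1, 89.8, 35.4]
wrist_force: [-5.4, 2.0, 36.0]
width: 0.347
```

Steady at 36 N with no movement, so I'm handing it in.

Run:
```python
from h import *
manip.close_job();o=manip.get_obs();print(o["time_s"],o["eef_pos"],o["wrist_force"],o["width"])
```

```text
the job is handed in; nothing more can be done
the job is handed in; nothing more can be done
```

The gap is packed and the wedge is jammed tight. I handed the job in at about 19.4 s, with the arm still gripping the wedge and pressing it down.

- **Packing:** The gap measured about 28 mm, so one spacer (the orange one) was enough, leaving about 14 mm for the wedge. It stands flush against the sample, and the other two spacers are still in the rack.
- **Wedge:** It jammed about 18 mm above the channel floor, close to the predicted 19 mm. Further commanded travel only raised the push from 5 to 37 N, and the wedge did not sink.
- **Last checks:** Over the final second of holding, the push stayed at about 36 N, the height held to 0.1 mm and the grip width did not change. The last close-up showed stop, sample, spacer, wedge and jaw in contact. I never moved near the bottle, and it was still standing in that picture.
- **Disagreements:** The top and wrist cameras differed by about 2 mm throughout; I followed the wrist camera for the final fit. A sideways force of about 5 N remained at the end, down from about 11 N. I got no force or pose reading after hand-in, because the robot stopped answering.

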